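# Prop the topping box's lid on its stay as a splash guard

## Task

Set up the topping box for service, with its lid standing half open as a splash guard towards the wok range. Swing the latch on its front fully clear, lay the lid right back, flip the stay up and back onto its stop, then bring the lid down again, gently, until the stay's roller is caught in the orange keeper under the lid and carries it, and let go. Do not let the lid drop, do not force it down on the stay, and leave the squeeze bottle, kitchen timer and salt shaker standing where they are.

Things in the scene. Friction and masses are not known exactly. Their poses are not given: they have to be found in the camera images.
- topping_box: steel topping box fixed to the worktop, 150 mm front to back (its x), 280 mm wide (its y), front wall 102 mm high; origin at the centre of its underside, x points away from its front (to the rear hinge), y to its left, z up. Right part: an open steel pan. Left part: a flat deck 86 mm wide, 100 mm above the origin, that carries the stay.
- lid (a joint): the lid's hinge, rad: 0 closed, 1.57 upright, 1.85 laid right back against its stop, where it stays by its own weight; from anywhere below about 1.5 it falls shut. The lid is a shallow folded steel cover, 153 mm from hinge to front edge, 288 mm wide, with a 28 mm skirt, about 0.35 to 0.55 kg.
- lid_hinge (a point): middle of the lid's hinge line, at (73, 0, 134) mm in the box; the hinge axis is the box's y
- bar (a point): middle of the black round bar pull in front of the lid's front edge: 12 mm thick, 90 mm long, parallel to the box's y, 195 mm from the hinge line and (lid closed) 4 mm below it; 36 mm clear of the lid. It turns easily between two fingers that pinch it from above, so one grip serves the whole swing.
- stay (a joint): the stay's hinge, rad: 0 lying forward on the deck, 1.57 upright, 2.1 on its stop, leaning back, where it rests by its own weight; past upright it falls back by itself, short of upright it falls forward. Flat steel bar, 78 mm from pivot to roller, 6 x 6 mm. The lid coming down meets its roller at about 1.3 rad, pushes it forward with little resistance, then stops firmly when the keeper reaches it.
- stay_pivot (a point): the stay's pivot, at (13, 95, 120) mm in the box; its axis is the box's y
- stay_roller (a point): centre of the orange roller (stay_c0) at the stay's free end: 12 mm thick, 18 mm long along the box's y, its flat ends can be pinched; lying down it is 20 mm above the deck
- latch (a joint): the latch's hinge, rad: 0 upright with its hook over a stud on the lid's front (the lid cannot open), 1.9 hanging out to the right against its stop. Light friction; past about 0.4 it falls clear by itself.
- latch_pivot (a point): the latch's pivot on the front wall, at (-89.5, -95, 62) mm in the box; its axis is the box's x
- latch_knob (a point): centre of the black ball knob at the latch's end, 22 mm across, 94 mm from the pivot; it stands above and in front of the lid and is pushed to the box's right (-y)
- squeeze_bottle: bystander: white squeeze bottle, 60 mm across, 215 mm tall, left of the box, near its rear corner; origin at the centre of its underside
- kitchen_timer: bystander: white kitchen timer standing upright, 32 x 66 x 62 mm, left of the box; origin under its centre
- salt_shaker: bystander: metal shaker with handle, 66 x 90 x 93 mm, left of the box; origin under it
- keeper_track (a point): middle of a track on the lid's inner face, 80 mm from the hinge, 95 mm left of the lid's middle. An orange keeper (keeper_c0), a 10 mm high rib across the lid, is clamped in it with its catching face anywhere from 72 to 88 mm from the hinge: this is not measured, and it decides the lid angle at which the stay catches, 0.95 to 1.18 rad.

How it is judged:
On the way, in this order (a step that is already met when the one before it is completed fails the run):
1. the latch is swung clear (value of joint latch above 1.2 rad and value of joint lid below 0.1 rad), for 0.1 s.
2. the lid is laid right back (value of joint lid above 1.7 rad), for 0.2 s.
3. the stay is flipped up onto its stop while the lid lies back (value of joint stay above 2 rad and value of joint lid above 1.6 rad), for 0.2 s.
At the end, for the whole second after the job is handed in: The lid rests half open (0.88 to 1.25 rad), at rest and carried by the stay (1.58 to 2.04 rad), whose roller presses on the orange keeper with more than 0.5 N; the latch hangs clear (over 1.2 rad) (value of joint lid between 0.88 and 1.25 rad and value of joint stay between 1.58 and 2.04 rad and contact force between stay_c0 and keeper_c0 above 0.5 N and velocity of joint lid between -0.05 and 0.05 rad/s and value of joint latch above 1.2 rad); the robot touches nothing.
It fails at once if the lid drops (closing faster than 1.3 rad/s while below 1.35 rad) (velocity of joint lid below -1.3 rad/s and value of joint lid below 1.35 rad).
It fails at once if the lid is forced down on the stay (more than 50 N on the keeper) (contact force between stay_c0 and keeper_c0 above 50 N).
It fails at once if the squeeze bottle is moved by over 20 mm or tipped (distance of squeeze_bottle from where it was at the start of the episode above 0.02 m or angle between squeeze_bottle's own z axis and vertical above 0.3 rad).
It fails at once if the kitchen timer is moved by over 20 mm or tipped (distance of kitchen_timer from where it was at the start of the episode above 0.02 m or angle between kitchen_timer's own z axis and vertical above 0.3 rad).
It fails at once if the salt shaker is moved by over 20 mm or tipped (distance of salt_shaker from where it was at the start of the episode above 0.02 m or angle between salt_shaker's own z axis and vertical above 0.3 rad).
It also fails if it takes over 72 s, if anything falls off the work surface, if the arm or the gripper's body presses on something with over 40 N, if the wrist force passes 120 N, or if a joint passes its speed limit or range.

## Robot

A 6-joint arm with a two-finger parallel gripper is mounted at the origin on a cart in front of the work surface, level with it; the furniture and walls round the work are solid. World frame = base frame: x ahead of the robot, y to its left, z up, the work surface at z = 0. Lengths are in m, angles in rad, forces in N, time in s.
With the tool pointing down it reaches from about 0.375 to 0.9 m from the base axis. Payload 3.1 kg.
Tool frame: the origin (TCP) lies at the very end of the fingers, on their centre line; the grasp point (between the pads) lies 19 mm behind it; z points along the fingers, y is the line along which they close (so a half turn about z gives the same grasp; the last joint's range is limited). The gripper opens to 85 mm and grips with 20 to 120 N. Pads are 22 mm wide; open, the fingers measure 114 mm over their backs; the gripper's body (76 mm by 85 mm) begins 54 mm behind the grasp point. The pads swing forward as they close: fully open they stand 13 mm farther back than shut.
Start: joints at [-1.391, 0.527, 1.433, -0, 1.181, -0.178], TCP at [0.219, -0.585, 0.231] pointing down, gripper open.
Joint ranges: [-3.08, 3.08], [-0.75, 2.2], [0.22, 2.44], [-1.43, 4.57], [0, 2.65], [-2.85, 2.85]. Speed limits (rad/s): [2.79, 2.79, 3.14, 3.14, 3.14, 3.14].

## Interface

Orientations are given as a unit quaternion [x, y, z, w].
In Python, from station import sense, snapshot, camera_params, sign_off gives the robot as it stands.
- The arm moves only by the shell command python3 -m handwheel 'ROWS' [OPENING] [FORCE]. ROWS is JSON, a list that holds one entry, the list of rows, each a list of 4 numbers: the shift along the tool's x, y, z in units of 25 mm (1.0 is 25 mm), then the turn about the tool's z in units of 6 degrees (1.0 is 6 degrees). A call has 1 to 20 rows; each row shifts and turns the commanded pose from where the row before left it, along the tool's axes as they then stand; what a row does not reach is not made up. A row lasts 1/8 s, in which the tool goes at most 62.5 mm and 10.7 degrees, less where a joint would pass 70% of its speed; a pose out of reach is approached as far as the arm can. A call is refused whole if a number of a shift passes 1 or a number of a turn 1, either way. A call with a gripper value outside its range is refused whole. OPENING is the finger opening in mm, from 0 to 85.4, set as the call begins (- or left out, the last holds). The fingers move at their own pace and stop on an object; FORCE is the grip in N (left out, the last holds). Time passes only in rows, so rows that do not move let the fingers close. It gives the time, the measured TCP pose, the force, the opening and the grip force at its end, in the units of the state.
- sense(): the state, without advancing time (a new reading comes with each control period).
- snapshot(name): name is "side" or "top" or "wrist"; returns (picture, depth): 400x640x3 uint8, red, green, blue; 400x640 float32, m along the optical axis (not along the pixel's ray), 0 where there is no reading.
- camera_params(name): a dict with "mtx" (3x3 intrinsics, pixels), "extrinsics" (4x4, takes a point from camera to world coordinates); the wrist camera has in their place "hand_eye" (4x4, takes a point from camera to tool coordinates, whose origin is the TCP and whose axes are the flange's). Camera axes: x right, y up, looking along -z (the intrinsics and any distortion apply to the point x, -y, -z); pixel columns grow to the right and rows downward; lengths in m; the calibration is good to about 2 mm. The wrist camera is an equidistant fisheye: a pixel r from the principal point sees the ray r / f radians off the axis. A picture is of the moment at which its call begins: read the wrist's pose just before it. camera_params takes no time and is no camera call.
- sign_off(): hands the job in; it is judged then, once.
The state is a dict: "t": time; "q": joint angles; "qd": joint speeds; "tau": joint torques, N m; "tcp_pos": TCP position; "tool_rot": TCP orientation; "force": force on the tool from outside, world axes, zero at the start; "ft_torque": the same for the moment, N m; "finger_gap": opening from 0.0 (shut) to 1.0 (fully open); "gripper_force": force on a finger pad.
Only numpy, scipy, OpenCV 4.12 (cv2) and the standard library are available. Lean on these libraries where they do the work, as an engineer would, in place of code of your own. Each camera call takes 0.05 s, during which the arm holds its last target. There are 200 camera calls.

## Working session

There is one attempt and no reset: what is moved stays moved. The work goes in short steps, Python scripts to look and compute and a shell command to move; the robot and the scene stay as the last step left them, time stands still between calls to the robot, and variables do not carry over. Pictures are saved under pics/ and viewed, at most 10 in all, crops included, and the job is handed in when it is done.

```bash
ls; mkdir -p pics
python3 - <<'E'
from station import *
import cv2,numpy as np
s=sense(); print({k:np.round(v,3).tolist() for k,v in s.items()})
for n in ["side","top"]:
    p,d=snapshot(n); cv2.imwrite(f"pics/{n}0.png",p[:,:,::-1]); np.save(f"pics/{n}0.npy",d)
    c=camera_params(n); print(n,{k:np.round(v,3).tolist() if not isinstance(v,str) else v for k,v in c.items()})
print(camera_params("wrist"))
E
```

```text
pics
{'t': 0.0, 'q': [-1.392, 0.528, 1.434, -0.0, 1.181, -0.178], 'qd': [0.001, -0.0, -0.001, 0.002, 0.001, 0.0], 'tau': [0.0, -44.235, -17.803, -0.0, 0.009, -0.0], 'tcp_pos': [0.219, -0.585, 0.23], 'tool_rot': [0.984, 0.178, -0.0, -0.001], 'force': [-0.356, 0.788, 0.572], 'ft_torque': [0.028, -0.024, -0.024], 'gripper_force': 0.0, 'finger_gap': 1.004}
side {'mtx': [[520.261, 0.0, 321.605], [0.0, 520.261, 197.86], [0.0, 0.0, 1.0]], 'extrinsics': [[-0.995, 0.044, -0.087, 0.35], [-0.097, -0.549, 0.83, 1.224], [-0.011, 0.835, 0.551, 0.76], [0.0, 0.0, 0.0, 1.0]]}
top {'mtx': [[442.656, 0.0, 321.473], [0.0, 442.656, 201.147], [0.0, 0.0, 1.0]], 'extrinsics': [[-0.02, 0.982, -0.189, 0.277], [-1.0, -0.022, -0.008, 0.297], [-0.012, 0.189, 0.982, 1.003], [0.0, 0.0, 0.0, 1.0]]}
{'mtx': array([[309.70691629,   0.        , 322.52338551],
       [  0.        , 309.70691629, 194.67278155],
       [  0.        ,   0.        ,   1.        ]]), 'hand_eye': array([[ 6.92891304e-04,  9.60120651e-01,  2.79585148e-01,
         7.16821102e-02],
       [ 9.99999733e-01, -6.00611958e-04, -4.15727287e-04,
         1.01042515e-03],
       [-2.31226170e-04,  2.79585362e-01, -9.60120811e-01,
        -1.42514921e-01],
       [ 0.00000000e+00,  0.00000000e+00,  0.00000000e+00,
         1.00000000e+00]])}
```

View pics/side0.png

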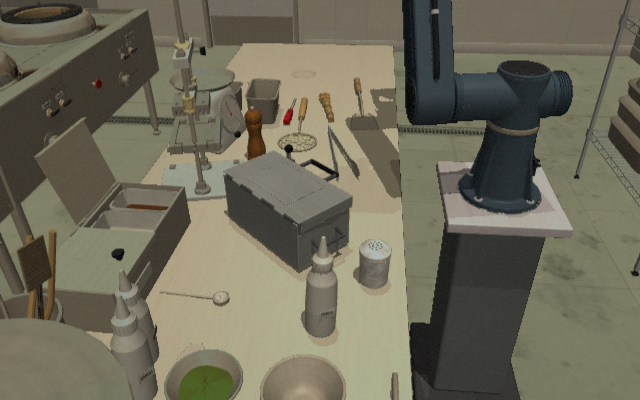

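View pics/top0.png

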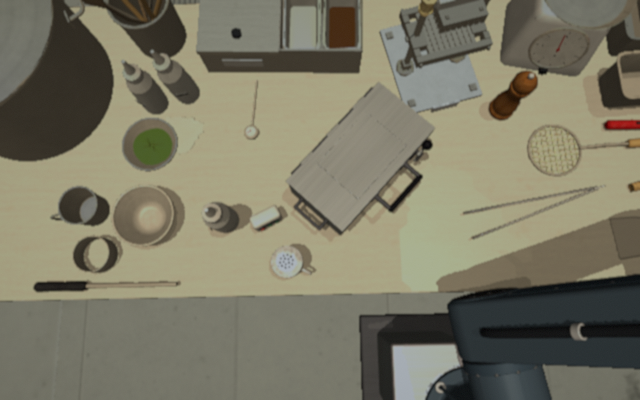

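Side view: the lidded box is at (290,205), with the bottle at (321,290) and the shaker at (375,262). Top view: the lid corners are (378,86), (433,127), (342,232) and (290,182). The bar is near (402,190) and the knob at (427,145). The bottle (218,217), timer (265,217) and shaker (288,262) stand left of the box.

```bash
cat > h.py <<'E'
import numpy as np,cv2
from station import *
from scipy.spatial.transform import Rotation as R
def cloud(n,d):
    c=camera_params(n);K=c["mtx"];T=c["extrinsics"]
    v,u=np.mgrid[:400,:640]
    P=np.stack([(u-K[0,2])/K[0,0]*d,-(v-K[1,2])/K[1,1]*d,-d],-1)
    W=P@T[:3,:3].T+T[:3,3]; W[d==0]=np.nan
    return W
def proj(n,p):
    c=camera_params(n);K=c["mtx"];T=np.linalg.inv(c["extrinsics"])
    q=T[:3,:3]@p+T[:3,3]; return K[0,0]*q[0]/-q[2]+K[0,2],-K[1,1]*q[1]/-q[2]+K[1,2]
E
python3 - <<'E'
from h import *
for n in ["top","side"]:
    W=cloud(n,np.load(f"pics/{n}0.npy"))
    if n=="top":
        seeds=(360,160); box=(slice(80,240),slice(280,450))
    else: seeds=(285,185); box=(slice(140,270),slice(215,360))
    print(n,"seed",W[seeds[1],seeds[0]], "table",np.nanmedian(W[260:280,330:380,2]) if n=="top" else np.nanmedian(W[300:330,200:260,2]))
    w=W[box]; z0=W[seeds[1],seeds[0],2]
    m=np.abs(w[...,2]-z0)<.004
    m2=(m).astype(np.uint8); k,l,st,ce=cv2.connectedComponentsWithStats(m2); i=1+st[1:,4].argmax(); 
    pts=w[l==i][:,:2].astype(np.float32)
    r=cv2.minAreaRect(pts*1000); print(r,len(pts),np.median(w[l==i][:,2])); print(cv2.boxPoints(r))
    # things around
for (u,v) in [(427,145),(402,187),(410,178),(395,197),(265,217),(288,262),(218,213),(312,215)]:
    print(u,v,np.round(cloud("top",np.load("pics/top0.npy"))[v-1:v+2,u-1:u+2].reshape(-1,3)[[0,4,8]],4).tolist())
E
```

```text
top seed [0.52624717 0.22392317 0.13803104] table -0.0001719041224446105
((524.5318603515625, 205.84568786621094), (204.83033752441406, 289.0668640136719), 46.71799850463867) 10544 0.1373406002268785
[[349.09845 230.3793 ]
 [559.5357   32.19802]
 [699.9653  181.31207]
 [489.528   379.49335]]
side seed [0.53558352 0.24056699 0.13849799] table -0.0004956300996370455
((536.2764282226562, 221.75579833984375), (174.19606018066406, 293.11181640625), 47.22998046875) 4494 0.1367597993815412
[[369.54733  257.3383  ]
 [584.71643   58.298557]
 [703.0055   186.17331 ]
 [487.83643  385.21304 ]]
427 145 [[0.5472, 0.0957, 0.1677], [0.5462, 0.0931, 0.1643], [0.5434, 0.0918, 0.1665]]
402 187 [[0.5013, 0.1198, 0.0003], [0.4997, 0.1169, -0.0032], [0.4971, 0.1149, -0.0026]]
410 178 [[0.5225, 0.0999, -0.0003], [0.5197, 0.098, 0.001], [0.5176, 0.0955, -0.0004]]
395 197 [[0.4778, 0.1374, 0.0017], [0.4758, 0.1348, -0.0006], [0.473, 0.133, 0.0015]]
265 217 [[0.428, 0.4286, 0.0626], [0.4263, 0.4268, 0.0594], [0.4241, 0.4246, 0.0595]]
288 262 [[0.3291, 0.377, 0.0921], [0.3272, 0.3752, 0.0894], [0.325, 0.3729, 0.0924]]
218 213 [[0.4203, 0.5033, 0.1712], [0.4183, 0.5013, 0.1712], [0.4164, 0.4995, 0.1707]]
312 215 [[0.4405, 0.3294, -0.001], [0.4375, 0.327, 0.0032], [0.4356, 0.3248, 0.0]]
```

Run:
```python
from h import *
for n in ["top","side"]:
    W=cloud(n,np.load(f"pics/{n}0.npy")); p=cv2.imread(f"pics/{n}0.png")
    z=W[...,2]; m=((np.abs(z-.1372)<.005)&(W[...,0]>.3)&(W[...,0]<.75)&(W[...,1]>0)&(W[...,1]<.42)).astype(np.uint8)
    m=cv2.morphologyEx(m,cv2.MORPH_CLOSE,np.ones((5,5))); m=cv2.morphologyEx(m,cv2.MORPH_OPEN,np.ones((25,25)))
    k,l,st,ce=cv2.connectedComponentsWithStats(m); i=1+st[1:,4].argmax()
    pts=W[(l==i)&(np.abs(z-.1372)<.005)][:,:2].astype(np.float32)*1000
    r=cv2.minAreaRect(pts); print(n,r,cv2.boxPoints(r).round(1).tolist())
    # robust: yaw from rect; edges by 0.5/99.5 percentile
    yaw=np.deg2rad(46.9); ex=np.array([np.cos(yaw),np.sin(yaw)]); ey=np.array([-ex[1],ex[0]])
    for e in (ex,ey): print(np.percentile(pts@e,[0,.3,99.7,100]).round(1))
    # dark bar & knob pixels
    a=(p.max(2)<45)&(z>.12)&(z<.20); a[:, :]&=(W[...,0]>.3)&(W[...,0]<.75)&(W[...,1]>0)&(W[...,1]<.42)
    k,l,st,ce=cv2.connectedComponentsWithStats(a.astype(np.uint8))
    for j in range(1,k):
        if st[j,4]>12:
            q=W[l==j]; print(n,st[j].tolist(),q.mean(0).round(4),"bx",(q[:,:2]@ex).round(4).min(),(q[:,:2]@ex).max(), "by",(q[:,:2]@ey).min(),(q[:,:2]@ey).max(),"zmax",q[:,2].max())
t=cv2.imread("pics/top0.png")[70:250,200:460]; s=cv2.imread("pics/side0.png")[130:280,215:405]
t=cv2.resize(t,None,fx=3,fy=3,interpolation=3)[:540,:780]
cv2.imwrite("pics/c1.png",t)
```

```text
top ((536.7031860351562, 218.72415161132812), (170.4971160888672, 289.43170166015625), 47.10012435913086) [[372.70001220703125, 254.8000030517578], [584.7000122070312, 57.79999923706055], [700.7000122070312, 182.6999969482422], [488.70001220703125, 379.70001220703125]]
[441.  447.7 610.  611.7]
[-387.  -383.9  -99.2  -97.7]
top [422, 140, 10, 9, 65] [0.5473 0.0944 0.1647] bx 0.4354 0.4507770894614366 by -0.34449171752741115 -0.3277675160175705 zmax 0.16879814807044546
top [389, 175, 33, 36, 179] [0.4571 0.1363 0.1355] bx 0.408 0.41618885549874646 by -0.28833784490716313 -0.1939714396402787 zmax 0.13872734351877025
side ((535.2122802734375, 221.44595336914062), (176.5574951171875, 293.260498046875), 46.02937316894531) [[368.3999938964844, 259.70001220703125], [579.5, 56.099998474121094], [702.0, 183.1999969482422], [491.0, 386.79998779296875]]
[438.5 445.  614.  615.5]
[-386.5 -381.6  -95.5  -93.3]
side [285, 145, 8, 8, 47] [0.5477 0.1023 0.1578] bx 0.4412 0.4565528318182711 by -0.33834573183586575 -0.323068323953979 zmax 0.1666022644668388
side [311, 160, 28, 17, 107] [0.456  0.1456 0.1321] bx 0.4108 0.42369714385461155 by -0.2814375417989623 -0.18906066016502354 zmax 0.13628302897015943
```

View pics/c1.png

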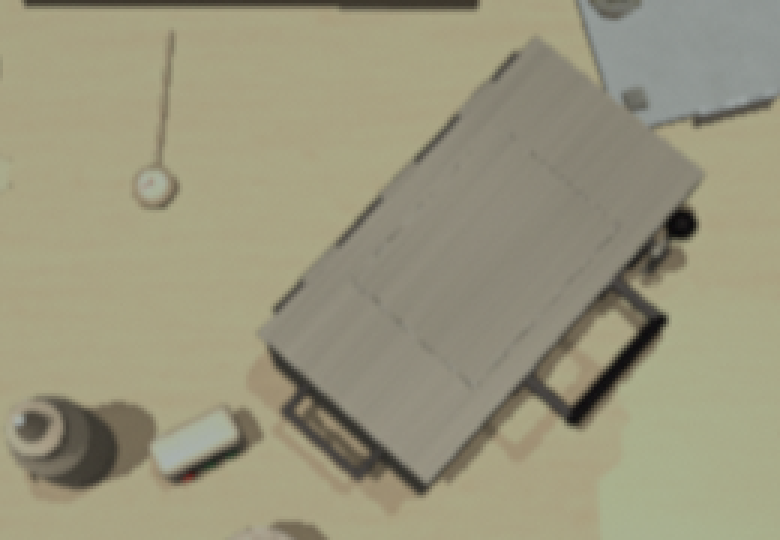

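The zoomed crop shows the knob at (681,222), the bar from (575,420) to (660,320), and clean lid edges. That puts the box at about (0.5416, 0.2260) with a yaw of 46.9°. I'll turn the tool so its x lies along box y and its y along box x.

```bash
cat >> h.py <<'E'
YAW=np.deg2rad(46.9); O=np.array([.5416,.2260,0]); RB=R.from_euler('z',YAW).as_matrix()
def st():
    s=sense(); b=RB.T@(np.array(s['tcp_pos'])-O)*1000
    Rt=R.from_quat(s['tool_rot']).as_matrix()
    print("t",round(s['t'],2),"box",b.round(1),"yawerr_to_box",np.rad2deg(np.arctan2(Rt[1,0],Rt[0,0])-YAW).round(1),"tilt",Rt[:,2].round(3),"F",(RB.T@s['force']).round(1),"gap",round(s['finger_gap']*85.4,1),"gf",round(s['gripper_force'],1),"q6",round(s['q'][5],2))
    return s,b,Rt
def to(x,y,z):
    s,b,Rt=st(); d=Rt.T@RB@(np.array([x,y,z])-b)/25
    print("units",d.round(2))
E
python3 -m handwheel '[[[0,0,-1,-1],[0,0,-1,-1],[0,0,0,-1],[0,0,0,-1],[0,0,0,-1],[0,0,0,-1],[0,0,0,-1],[0,0,0,-1],[0,0,0,-1],[0,0,0,-1],[0,0,0,-1],[0,0,0,-1],[0,0,0,-1],[0,0,0,-1],[0,0,0,-1],[0,0,0,-1],[0,0,0,-1],[0,0,0,-1],[0,0,0,-1],[0,0,0,-0.4]]]' 0 20
python3 -c "
from h import *
to(-90,-50,255)"
```

```text
t: 2.6
tcp_pos: [0.2188, -0.585, 0.2807]
tool_rot: [0.367, 0.93, 0.001, -0.0]
force: [0.3, -0.0, 0.3]
finger_gap: 0.002
gripper_force: 0.0
t 2.6 box [-812.7 -318.4  280.7] yawerr_to_box 90.1 tilt [-0.     0.001 -1.   ] F [ 0.2 -0.3  0.3] gap 0.2 gf 0.0 q6 -2.21
units [10.69 28.93  1.06]
```

```bash
python3 -m handwheel '[[[0.37,1,0,0],[0.37,1,0,0],[0.37,1,0,0],[0.37,1,0,0],[0.37,1,0,0],[0.37,1,0,0],[0.37,1,0,0],[0.37,1,0,0],[0.37,1,0,0],[0.37,1,0,0],[0.37,1,0,0],[0.37,1,0,0],[0.37,1,0,0],[0.37,1,0,0],[0.37,1,0,0],[0.37,1,0,0],[0.37,1,0,0],[0.37,1,0,0],[0.37,1,0,0],[0.37,1,0,0]]]' >/dev/null
python3 -m handwheel '[[[0.37,1,0,0],[0.37,1,0,0],[0.37,1,0,0],[0.37,1,0,0],[0.37,1,0,0],[0.37,1,0,0],[0.37,1,0,0],[0.37,1,0,0],[0.37,0.9,0,0],[0,0,0,0]]]' >/dev/null
python3 - <<'E'
from h import *
to(-90,-50,150)
s=sense();p,d=snapshot("wrist"); cv2.imwrite("pics/w1.png",p[:,:,::-1]); np.save("pics/w1.npy",d)
# fisheye knob/bar: predict pixels
c=camera_params("wrist");H=c["hand_eye"];K=c["mtx"]
Rt=R.from_quat(s['tool_rot']).as_matrix()
for nm,b in dict(knob=(-89.5,-95,156),bar0=(-122,-45,130),bar1=(-122,45,130),corner=(-80,-144,136)).items():
    w=RB@(np.array(b)/1000)+O; t=Rt.T@(w-np.array(s['tcp_pos'])); q=H[:3,:3].T@(t-H[:3,3])
    v=np.array([q[0],-q[1],-q[2]]);th=np.arctan2(np.hypot(v[0],v[1]),v[2]);ph=np.arctan2(v[1],v[0]);r=K[0,0]*th
    u=(int(K[0,2]+r*np.cos(ph)),int(K[1,2]+r*np.sin(ph)));print(nm,u)
    p=cv2.circle(np.ascontiguousarray(p),u,3,(255,0,0),1)
cv2.imwrite("pics/w1.png",p[:,:,::-1])
E
```

```text
t 6.35 box [-89.3 -49.3 281.2] yawerr_to_box 90.2 tilt [ 0.  0. -1.] F [-0.3 -0.3 -0.2] gap -0.4 gf 0.0 q6 -0.79
units [-0.03 -0.03  5.25]
knob (321, 233)
bar0 (288, 174)
bar1 (287, 81)
corner (330, 267)
```

View pics/w1.png

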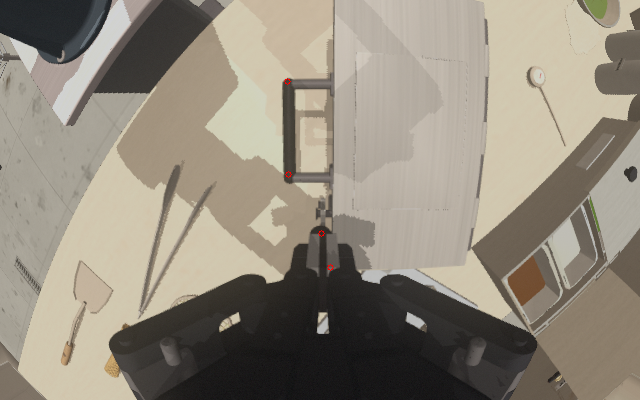

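The wrist view confirms the pose: the predicted bar ends (288,81) and (288,177) sit on the real bar, and the knob at (321,233) is behind the finger tips. Next I lower the fingers and push the latch.

```bash
python3 -m handwheel '[[[0,0,1,0],[0,0,1,0],[0,0,1,0],[0,0,1,0],[0,0,1,0],[0,0,0.25,0],[-0.4,0,0,0],[-0.4,0,0,0],[-0.4,0,0,0],[-0.4,0,0,0],[-0.4,0,0,0],[-0.4,0,0,0],[-0.4,0,0,0],[-0.4,0,0,0],[-0.4,0,0,0],[-0.4,0,0,0],[-0.4,0,0,0],[0,0,0,0]]]'
python3 - <<'E'
from h import *
st()
p,d=snapshot("top");W=cloud("top",d)
for b in [(-89.5,-95,156),(-89.5,-184,32)]: print(proj("top",RB@(np.array(b)/1000)+O))
cv2.imwrite("pics/t2.png",cv2.resize(p[60:260,300:500,::-1],None,fx=2.5,fy=2.5,interpolation=3))
E
```

```text
t: 8.65
tcp_pos: [0.5978, 0.0496, 0.1501]
tool_rot: [0.368, 0.93, 0.0, 0.0]
force: [0.5, -0.1, -0.1]
finger_gap: 0.002
gripper_force: 0.0
t 8.65 box [ -90.4 -161.5  150.1] yawerr_to_box 90.0 tilt [ 0.001 -0.    -1.   ] F [ 0.2 -0.4 -0.1] gap 0.2 gf 0.0 q6 -0.92
(np.float64(424.61343954427815), np.float64(144.58352909413807))
(np.float64(437.60775333221255), np.float64(133.8323299962974))
```

```bash
python3 -m handwheel '[[[0,0,-1,0],[0,0,-1,0],[0,0,0,0]]]' 38 20 | head -2; python3 -c "
from h import *
to(-122,0,220)
p,d=snapshot('wrist');cv2.imwrite('pics/w2.png',p[:,:,::-1])"
```

```text
t: 9.07
tcp_pos: [0.5981, 0.0505, 0.202]
t 9.07 box [ -89.5 -161.1  202. ] yawerr_to_box 90.0 tilt [ 0.004 -0.    -1.   ] F [-0.6 -0.6 -0.1] gap 37.6 gf 0.0 q6 -0.92
units [ 6.44 -1.29 -0.75]
```

View pics/t2.png

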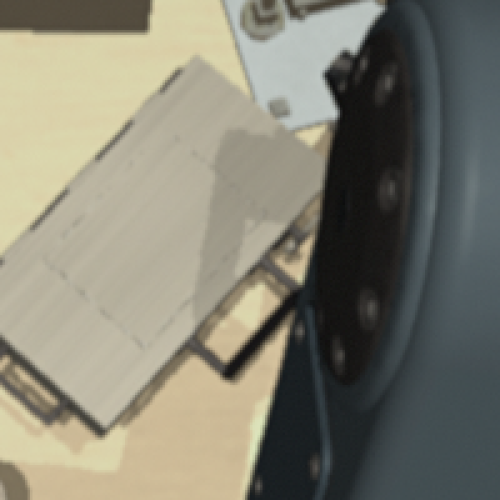

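The top view has the arm hiding the latch. I'll move over the bar and check again from there.

```bash
python3 -m handwheel '[[[0.92,-0.19,0,0],[0.92,-0.19,0,0],[0.92,-0.19,0,0],[0.92,-0.18,0,0],[0.92,-0.18,0,0],[0.92,-0.18,0,0],[0.92,-0.18,0,0],[0,0,0,0]]]' - 20 | head -1
python3 - <<'E'
from h import *
to(-122,0,112)
p,d=snapshot('top');q,e=snapshot('side')
W=cloud('top',d)
def blk(n,p,d):
    W=cloud(n,d);B=(W-O)@RB*1000
    m=(p.max(2)<50)&(np.abs(B[...,0]+95)<25)&(B[...,1]<-70)&(B[...,1]>-230)&(B[...,2]>5)&(B[...,2]<200)
    print(n,m.sum(),np.median(B[m],0) if m.sum() else '')
blk('top',p,d);blk('side',q,e)
cv2.imwrite("pics/t3.png",np.hstack([cv2.resize(p[80:240,320:480,::-1],(400,400)),cv2.resize(q[100:260,210:370,::-1],(400,400))]))
E
```

```text
t: 10.12
t 10.12 box [-123.8    2.7  199.4] yawerr_to_box 90.1 tilt [-0.003 -0.    -1.   ] F [-0.1  0.2 -0.2] gap 37.7 gf 0.0 q6 -0.76
units [-0.11  0.08  3.5 ]
top 0 
side 3 [-92.94819492 -81.68748068 125.76214667]
```

View pics/t3.png

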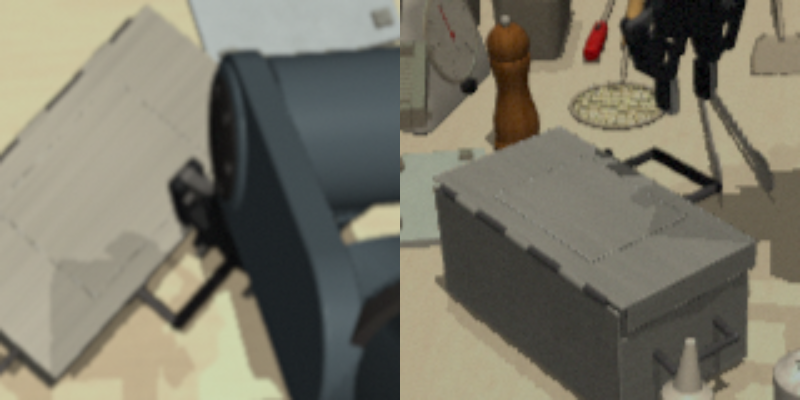

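In the side view (right half) the knob is gone from (597,122) and only the stud remains at (605,152), so the latch is clear. Next I grip the bar.

```bash
python3 -m handwheel '[[[-0.1,0.07,0.8,0],[0,0,0.9,0],[0,0,0.9,0],[0,0,0.9,0],[0,0,0,0],[0,0,0,0]]]' - 20 | grep -v rot; python3 -m handwheel '[[[0,0,0,0],[0,0,0,0],[0,0,0,0],[0,0,0,0],[0,0,0,0]]]' 5 30; python3 -c "
from h import *
s,b,_=st()
r=195.04
prev=None
for th in np.arange(0,1.86,.1).tolist()+[1.85]:
    f=th-.0205; x=-r*np.cos(f);z=r*np.sin(f)
    if prev: print(round(th,2),'dy %.2f dz(down) %.2f'%((x-prev[0])/25,-(z-prev[1])/25), round(73+x,1),round(134+z-19,1))
    prev=(x,z)
"
```

```text
t: 10.98
tcp_pos: [0.4616, 0.1361, 0.113]
force: [-0.3, 0.7, 0.1]
finger_gap: 0.446
gripper_force: 0.0
t: 11.6
tcp_pos: [0.4604, 0.1355, 0.1134]
tool_rot: [0.367, 0.93, -0.001, 0.0]
force: [-2.1, -5.4, 4.7]
finger_gap: 0.128
gripper_force: 29.4
t 11.6 box [-121.6   -2.5  113.4] yawerr_to_box 90.1 tilt [ 0.    -0.001 -1.   ] F [-5.4 -2.1  4.7] gap 11.0 gf 29.4 q6 -0.76
0.1 dy 0.02 dz(down) -0.78 -121.4 130.5
0.2 dy 0.10 dz(down) -0.77 -118.9 149.8
0.3 dy 0.18 dz(down) -0.76 -114.5 168.8
0.4 dy 0.25 dz(down) -0.74 -108.2 187.3
0.5 dy 0.32 dz(down) -0.71 -100.0 205.0
0.6 dy 0.39 dz(down) -0.67 -90.2 221.8
0.7 dy 0.46 dz(down) -0.63 -78.7 237.6
0.8 dy 0.52 dz(down) -0.58 -65.7 252.1
0.9 dy 0.58 dz(down) -0.53 -51.3 265.3
1.0 dy 0.62 dz(down) -0.47 -35.7 276.9
1.1 dy 0.67 dz(down) -0.40 -19.0 287.0
1.2 dy 0.71 dz(down) -0.33 -1.4 295.3
1.3 dy 0.73 dz(down) -0.26 17.0 301.8
1.4 dy 0.76 dz(down) -0.19 35.9 306.5
1.5 dy 0.77 dz(down) -0.11 55.2 309.2
1.6 dy 0.78 dz(down) -0.03 74.7 310.0
1.7 dy 0.78 dz(down) 0.05 94.2 308.9
1.8 dy 0.77 dz(down) 0.12 113.4 305.8
1.85 dy 0.38 dz(down) 0.09 122.9 303.5
```

```bash
python3 -m handwheel '[[[0,0.02,-0.78,0],[0,0.1,-0.77,0],[0,0.18,-0.76,0],[0,0.25,-0.74,0],[0,0,0,0]]]' | grep -A1 force; python3 -c "
from h import *
st()"; python3 -m handwheel '[[[0,0.32,-0.71,0],[0,0.39,-0.67,0],[0,0.46,-0.63,0],[0,0.52,-0.58,0],[0,0.58,-0.53,0],[0,0.62,-0.47,0],[0,0.67,-0.4,0],[0,0,0,0]]]' | grep -A1 force; python3 -c "
from h import *
st()"
```

```text
force: [-1.2, -7.0, 0.1]
finger_gap: 0.125
gripper_force: 29.4
t 12.22 box [-108.5   -2.6  190.1] yawerr_to_box 90.1 tilt [-0.    -0.003 -1.   ] F [-5.9 -3.9  0.1] gap 10.7 gf 29.4 q6 -0.74
force: [-6.1, -7.9, 13.4]
finger_gap: 0.131
gripper_force: 31.2
t 13.22 box [-19.   -2.7 292.2] yawerr_to_box 90.1 tilt [ 0.002 -0.003 -1.   ] F [-10.   -1.   13.4] gap 11.2 gf 31.2 q6 -0.63
```

```bash
python3 -m handwheel '[[[0,0.6,-0.43,0],[0,0.7,-0.28,0],[0,0.76,-0.19,0],[0,0,0,0]]]' | grep -A1 force; python3 -c "
from h import *
st()"; python3 -m handwheel '[[[0,0.77,-0.11,0],[0,0.78,-0.03,0],[0,0.78,0.05,0],[0,0.6,0.09,0],[0,0,0,0]]]' | grep -A1 force; python3 -c "
from h import *
st()"
```

```text
force: [-1.4, -3.3, 5.3]
finger_gap: 0.125
gripper_force: 30.5
t 13.72 box [ 34.2  -2.7 312.6] yawerr_to_box 90.0 tilt [ 0.003 -0.    -1.   ] F [-3.4 -1.2  5.3] gap 10.6 gf 30.5 q6 -0.58
force: [2.6, -2.4, 3.7]
finger_gap: 0.122
gripper_force: 31.8
t 14.35 box [107.6  -2.8 311.4] yawerr_to_box 90.0 tilt [ 0.003  0.    -1.   ] F [ 0.  -3.6  3.7] gap 10.4 gf 31.8 q6 -0.52
```

```bash
python3 -m handwheel '[[[0,0.3,0.06,0],[0,0.15,0.03,0],[0,0,0,0],[0,0,0,0]]]' | grep -A1 force; python3 -c "
from h import *
st()"; python3 -m handwheel '[[[0,0,0,0],[0,0,0,0],[0,0,0,0],[0,0,-1,0],[0,0,-1,0],[0,0,-1,0],[0,0,0,0]]]' 35 | grep -A1 force;  python3 -c "
from h import *
to(-66,95,230)"
```

```text
force: [4.3, -3.3, 2.1]
finger_gap: 0.123
gripper_force: 31.9
t 14.85 box [117.9  -2.7 309. ] yawerr_to_box 90.0 tilt [ 0.001 -0.    -1.   ] F [ 0.5 -5.4  2.1] gap 10.5 gf 31.9 q6 -0.52
force: [-0.5, 0.2, -0.3]
finger_gap: 0.407
gripper_force: 0.0
t 15.72 box [118.7  -2.  386.3] yawerr_to_box 90.0 tilt [ 0.004  0.002 -1.   ] F [-0.1  0.5 -0.3] gap 34.7 gf 0.0 q6 -0.52
units [ 3.9  -7.41  6.21]
```

```bash
python3 -m handwheel '[[[0.49,-0.93,0,0],[0.49,-0.93,0,0],[0.49,-0.93,0,0],[0.49,-0.93,0,0],[0.49,-0.93,0,0],[0.49,-0.93,0,0],[0.49,-0.93,0,0],[0.49,-0.93,0,0]]]' | grep -A1 force; python3 -m handwheel '[[[0,0,1,-1],[0,0,1,-1],[0,0,1,-1],[0,0,1,-1],[0,0,1,-1],[0,0,0.3,-1],[0,0,0,-1],[0,0,0,-1],[0,0,0,-1],[0,0,0,-1],[0,0,0,-1],[0,0,0,-1],[0,0,0,-1],[0,0,0,-1],[0,0,0,-1],[0,0,0,0]]]' | grep -A1 force;  python3 - <<'E'
from h import *
to(-65,95,105)
T=[]
for n in ("top","side"):
    p,d=snapshot(n);W=cloud(n,d);B=(W-O)@RB*1000
    h=cv2.cvtColor(p,cv2.COLOR_RGB2HSV); m=(h[...,0]>4)&(h[...,0]<20)&(h[...,1]>150)&(np.abs(B[...,0])<140)&(np.abs(B[...,1])<140)&(B[...,2]>80)
    k,l,s_,c=cv2.connectedComponentsWithStats(m.astype(np.uint8))
    for j in range(1,k):
        if s_[j,4]>4: print(n,s_[j],np.nanmean(B[l==j],0).round(1),np.nanmin(B[l==j],0).round(1),np.nanmax(B[l==j],0).round(1))
s=sense();p,d=snapshot("wrist"); cv2.imwrite("pics/w4.png",p[:,:,::-1])
c=camera_params("wrist");H=c["hand_eye"];K=c["mtx"]
Rt=R.from_quat(s['tool_rot']).as_matrix()
for b in [(-65,86,120),(-65,104,120),(13,95,120)]:
    w=RB@(np.array(b)/1000)+O; t=Rt.T@(w-np.array(s['tcp_pos'])); q=H[:3,:3].T@(t-H[:3,3])
    v=np.array([q[0],-q[1],-q[2]]);th=np.arctan2(np.hypot(v[0],v[1]),v[2]);ph=np.arctan2(v[1],v[0]);r=K[0,0]*th
    print((K[0,2]+r*np.cos(ph),K[1,2]+r*np.sin(ph)))
E
```

```text
force: [0.3, 0.0, 0.6]
finger_gap: 0.413
gripper_force: 0.0
force: [0.3, -0.4, -0.9]
finger_gap: 0.409
gripper_force: 0.0
t 18.73 box [-69.1  96.7 250.2] yawerr_to_box -180.1 tilt [-0.003 -0.    -1.   ] F [-0.1 -0.5 -0.9] gap 35.0 gf 0.0 q6 -2.1
units [-0.18 -0.08  5.81]
top [286 140  16  18 122] [ 87.1  93.9 209.4] [ 81.8  73.3 189.3] [ 93.8 111.  217.6]
side [328 193   9   6  32] [-60.5  99.  122.3] [-66.8  87.4 115.7] [-56.7 105.9 126.4]
(np.float64(312.3132320187352), np.float64(189.82648780982154))
(np.float64(332.0008766689356), np.float64(189.80302458420192))
(np.float64(322.260190314644), np.float64(265.1236569390134))
```

View pics/w4.png

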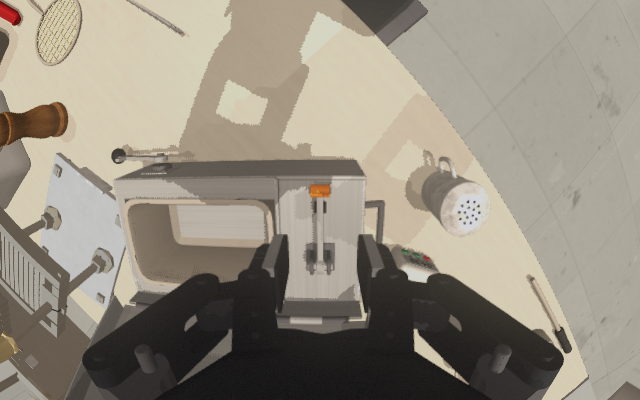

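Wrist view: the roller is at (320,190), within 2 px of prediction and about 2 mm to the right. The latch knob hangs clear at (118,156). Next I descend and pinch the roller.

```bash
python3 -m handwheel '[[[-0.15,-0.1,0.9,0],[0,0,1,0],[0,0,1,0],[0,0,1,0],[0,0,1,0],[0,0,0.8,0],[0,0,0,0],[0,0,0,0]]]' | grep -A1 force; python3 -c "
from h import *
st()";python3 -m handwheel '[[[0,0,0,0],[0,0,0,0],[0,0,0,0],[0,0,0,0]]]' 8 25 | grep -A1 force;  python3 - <<'E'
from h import *
st()
r=78
for th in np.arange(.15,1.81,.15): print(round(th,2),"tx %.2f tz %.2f"%(r*(np.cos(th)-np.cos(th-.15))/25, -r*(np.sin(th)-np.sin(th-.15))/25))
E
```

```text
force: [-0.2, -0.3, 0.2]
finger_gap: 0.411
gripper_force: 0.0
t 19.88 box [-64.1  93.3 109.3] yawerr_to_box -180.0 tilt [ 0.001  0.    -1.   ] F [-0.3 -0.   0.2] gap 35.1 gf 0.0 q6 -2.1
force: [-1.9, 2.0, 6.1]
finger_gap: 0.197
gripper_force: 26.4
t 20.38 box [-63.9  93.7 109.7] yawerr_to_box -180.0 tilt [ 0.001  0.001 -1.   ] F [0.2 2.8 6.1] gap 16.8 gf 26.4 q6 -2.1
0.15 tx -0.04 tz -0.47
0.3 tx -0.10 tz -0.46
0.45 tx -0.17 tz -0.44
0.6 tx -0.23 tz -0.40
0.75 tx -0.29 tz -0.37
0.9 tx -0.34 tz -0.32
1.05 tx -0.39 tz -0.26
1.2 tx -0.42 tz -0.20
1.35 tx -0.45 tz -0.14
1.5 tx -0.46 tz -0.07
1.65 tx -0.47 tz 0.00
1.8 tx -0.46 tz 0.07
```

```bash
python3 -m handwheel '[[[-0.04,0,-0.47,0],[-0.1,0,-0.46,0],[-0.17,0,-0.44,0],[-0.23,0,-0.4,0],[-0.29,0,-0.37,0],[0,0,0,0]]]' | grep -A1 force; python3 -m handwheel '[[[-0.34,0,-0.32,0],[-0.39,0,-0.26,0],[-0.42,0,-0.2,0],[-0.45,0,-0.14,0],[0,0,0,0]]]' | grep -A2 force; python3 -c "
from h import *
st()"
```

```text
force: [-3.3, 1.1, -1.2]
finger_gap: 0.201
gripper_force: 24.7
force: [-4.3, 0.1, 4.6]
finger_gap: 0.202
gripper_force: 25.2
t 21.75 box [ -2.1  93.6 186. ] yawerr_to_box -180.0 tilt [ 0.002  0.001 -1.   ] F [-2.8  3.2  4.6] gap 17.2 gf 25.2 q6 -2.04
```

```bash
python3 -m handwheel '[[[-0.46,0,-0.07,0],[-0.47,0,0,0],[-0.46,0,0.07,0],[0,0,0,0]]]' | grep -A2 force; python3 -m handwheel '[[[0,0,0,0],[0,0,0,0],[0,0,0,0],[0,0,0,0],[0,0,-1,0],[0,0,-1,0],[0,0,-1,0],[0,0,0,0]]]' 38 | grep -A2 force
python3 - <<'E'
from h import *
st()
for n in ("top","side"):
    p,d=snapshot(n);W=cloud(n,d);B=(W-O)@RB*1000
    h=cv2.cvtColor(p,cv2.COLOR_RGB2HSV); m=(h[...,0]>4)&(h[...,0]<20)&(h[...,1]>150)&(np.abs(B[...,0])<140)&(np.abs(B[...,1])<140)&(B[...,2]>80)
    k,l,s_,c=cv2.connectedComponentsWithStats(m.astype(np.uint8))
    for j in range(1,k):
        if s_[j,4]>4: print(n,s_[j],np.nanmean(B[l==j],0).round(1),np.nanmin(B[l==j],0).round(1),np.nanmax(B[l==j],0).round(1))
E
```

```text
force: [-3.7, 2.9, 6.2]
finger_gap: 0.204
gripper_force: 24.6
force: [0.4, 0.5, -1.0]
finger_gap: 0.447
gripper_force: 0.0
t 23.25 box [ 32.3  92.8 262.3] yawerr_to_box -180.0 tilt [ 0.005  0.002 -1.   ] F [ 0.6  0.  -1. ] gap 38.1 gf 0.0 q6 -2.02
```

```bash
python3 -m handwheel '[[[0,0,-1,0],[0,0,-1,1],[0,0,-1,1],[0,0,-1,1],[0,0,-1,1],[0,0,0,1],[0,0,0,1],[0,0,0,1],[0,0,0,1],[0,0,0,1],[0,0,0,1],[0,0,0,1],[0,0,0,1],[0,0,0,1],[0,0,0,1],[0,0,0,1],[0,0,0,0]]]' | grep -A2 force
python3 - <<'E'
from h import *
to(122,0,386)
out=[]
for n in ("top","side"):
    p,d=snapshot(n);W=cloud(n,d);B=(W-O)@RB*1000
    h=cv2.cvtColor(p,cv2.COLOR_RGB2HSV); m=(h[...,0]>4)&(h[...,0]<22)&(h[...,1]>150)&(np.abs(B[...,0])<140)&(np.abs(B[...,1])<140)&(B[...,2]>80)
    k,l,s_,c=cv2.connectedComponentsWithStats(m.astype(np.uint8))
    for j in range(1,k):
        if s_[j,4]>4: print(n,s_[j],np.nanmean(B[l==j],0).round(1),np.nanmin(B[l==j],0).round(1),np.nanmax(B[l==j],0).round(1))
    m=(p.max(2)<50)&(B[...,2]>290)&(B[...,2]<345)&(np.abs(B[...,1])<50)&(B[...,0]>60)&(B[...,0]<180)
    if m.any(): print(n,"bar?",m.sum(),np.median(B[m],0).round(1))
    a,b=(230,60) if n=="top" else (190,60)
    out.append(cv2.resize(p[b:b+200,a:a+200,::-1],(400,400)))
cv2.imwrite("pics/t5.png",np.hstack(out))
E
```

```text
force: [-1.2, 0.3, -0.6]
finger_gap: 0.443
gripper_force: 0.0
t 25.48 box [ 30.6  93.6 383.5] yawerr_to_box 90.1 tilt [-0.003 -0.001 -1.   ] F [-0.6  1.1 -0.6] gap 37.9 gf 0.0 q6 -0.45
units [-3.75  3.65 -0.12]
side bar? 248 [126.6   5.7 322.3]
```

View pics/t5.png

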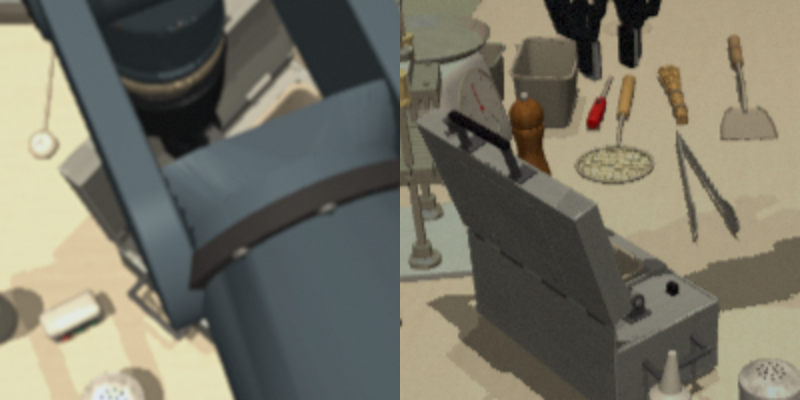

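The side view shows the lid laid back with the bar at (480,130). The roller is no longer on the deck, only its rest at (672,288). I'll verify the stay angle with the wrist camera.

```bash
cat >> h.py <<'E'
def wpix(s,b):
    c=camera_params("wrist");H=c["hand_eye"];K=c["mtx"];Rt=R.from_quat(s['tool_rot']).as_matrix()
    w=RB@(np.array(b)/1000)+O; t=Rt.T@(w-np.array(s['tcp_pos'])); q=H[:3,:3].T@(t-H[:3,3])
    v=np.array([q[0],-q[1],-q[2]]);th=np.arctan2(np.hypot(v[0],v[1]),v[2]);ph=np.arctan2(v[1],v[0]);r=K[0,0]*th
    return (round(K[0,2]+r*np.cos(ph)),round(K[1,2]+r*np.sin(ph)))
def wpt(s,u,v,d):
    c=camera_params("wrist");H=c["hand_eye"];K=c["mtx"];Rt=R.from_quat(s['tool_rot']).as_matrix()
    a=np.array([u-K[0,2],v-K[1,2]]);r=np.hypot(*a);th=r/K[0,0];e=a/r*np.tan(th)*d
    t=H[:3,:3]@np.array([e[0],-e[1],-d])+H[:3,3]
    return (RB.T@(Rt@t+s['tcp_pos']-O)*1000).round(1)
E
python3 - <<'E'
from h import *
s=sense();p,d=snapshot("wrist")
h=cv2.cvtColor(p,cv2.COLOR_RGB2HSV); m=(h[...,0]>4)&(h[...,0]<22)&(h[...,1]>150)
k,l,s_,c=cv2.connectedComponentsWithStats(m.astype(np.uint8))
for j in range(1,k):
    if s_[j,4]>25:
        dd=np.median(d[l==j]); print(s_[j],c[j].round(),dd,wpt(s,*c[j],dd))
for a in (1.8,2.1): print(a,wpix(s,(13-78*np.cos(a),94,120+78*np.sin(a))))
E
```

```text
[369 158  15  34 342] [378. 175.] 0.32172424 [ 88.3  93.6 211.7]
[338 164  10  16 158] [342. 171.] 0.34135717 [ 52.6  92.9 191.6]
1.8 (323, 171)
2.1 (342, 170)
```

The stay is on its stop (roller at (342,171), predicted (342,170) for 2.1 rad), and the keeper is about 80 mm from the hinge. Next I grip the bar again.

```bash
python3 -m handwheel '[[[-0.94,0.92,0,0],[-0.94,0.92,0,0],[-0.94,0.92,0,0],[-0.93,0.93,0,0],[0,0,0,0],[0,0,1,0],[0,0,1,0],[0,0,1,0],[0,0,0,0],[0,0,0,0]]]' | grep -A2 force; python3 -c "
from h import *
st()"; python3 -m handwheel '[[[0,0,0,0],[0,0,0,0],[0,0,0,0],[0,0,0,0],[0,0,0,0]]]' 5 30 | grep -A2 force; python3 -c "
from h import *
st()"
```

```text
force: [0.2, -0.7, 0.6]
finger_gap: 0.442
gripper_force: 0.0
t 26.88 box [ 1.236e+02 -1.000e-01  3.115e+02] yawerr_to_box 90.0 tilt [ 0.001  0.001 -1.   ] F [-0.4 -0.6  0.6] gap 37.7 gf 0.0 q6 -0.51
force: [-3.1, -1.9, 5.8]
finger_gap: 0.131
gripper_force: 29.7
t 27.5 box [123.3  -0.5 312. ] yawerr_to_box 90.0 tilt [ 0.002  0.    -1.   ] F [-3.5  1.   5.8] gap 11.2 gf 29.7 q6 -0.51
```

```bash
python3 -m handwheel '[[[0,0,0,0],[0,0,0.25,0],[0,0,0,0]]]' 25 | grep -A2 force; python3 -m handwheel '[[[0,0,0,0],[0,0,0,0],[0,0,0,0],[0,0,0,0]]]' 5 30 | grep -A2 force; python3 -m handwheel '[[[0,-0.38,-0.09,0],[0,-0.5,-0.08,0],[0,-0.5,-0.04,0],[0,-0.5,0,0],[0,-0.5,0.03,0],[0,0,0,0]]]' | grep -A2 force; python3 -c "
from h import *
st()"
```

```text
force: [0.7, 0.2, 0.5]
finger_gap: 0.289
gripper_force: 0.0
force: [-0.5, -0.0, -4.2]
finger_gap: 0.124
gripper_force: 29.1
force: [-1.5, 2.2, 6.1]
finger_gap: 0.124
gripper_force: 30.6
t 29.12 box [ 6.320e+01 -2.000e-01  3.101e+02] yawerr_to_box 90.0 tilt [ 0.001  0.001 -1.   ] F [0.6 2.6 6.1] gap 10.6 gf 30.6 q6 -0.56
```

```bash
python3 -m handwheel '[[[0,-0.38,0.03,0],[0,-0.38,0.05,0],[0,-0.37,0.07,0],[0,-0.37,0.09,0],[0,0,0,0]]]' | grep -A2 force; python3 -c "
from h import *
st()";python3 -m handwheel '[[[0,-0.18,0.06,0],[0,-0.18,0.06,0],[0,-0.18,0.07,0],[0,-0.18,0.07,0],[0,0,0,0]]]' | grep -A2 force; python3 -c "
from h import *
st()"
```

```text
force: [-2.0, 0.5, 5.5]
finger_gap: 0.127
gripper_force: 31.3
t 29.75 box [ 2.560e+01 -1.000e-01  3.034e+02] yawerr_to_box 90.0 tilt [-0. -0. -1.] F [-1.   1.8  5.5] gap 10.8 gf 31.3 q6 -0.59
force: [-4.2, 0.4, 7.5]
finger_gap: 0.134
gripper_force: 31.9
t 30.38 box [ 7.300e+00 -1.000e-01  2.971e+02] yawerr_to_box 90.0 tilt [-0.001 -0.001 -1.   ] F [-2.6  3.3  7.5] gap 11.4 gf 31.9 q6 -0.61
```

```bash
cat > f.py <<'E'
from h import *
s,b,_=st(); x=b[0]-73; ph=np.arccos(-x/195.04); F=RB.T@s['force']
print("theta %.3f zmodel %.1f Ft(resist) %.1f Frad %.1f"%(ph+.0205,115+195*np.sin(ph),F[0]*np.sin(ph)+F[2]*np.cos(ph),-F[0]*np.cos(ph)+F[2]*np.sin(ph)))
E
python3 -m handwheel '[[[0,-0.14,0.02,0],[0,-0.14,0.04,0],[0,-0.14,0.05,0],[0,0,0,0]]]' >/dev/null; python3 f.py;python3 -m handwheel '[[[0,-0.1,0.04,0],[0,-0.1,0.04,0],[0,0,0,0]]]' >/dev/null; python3 f.py
```

```text
t 30.88 box [ -3.   -0.  292.8] yawerr_to_box 90.0 tilt [-0.002 -0.001 -1.   ] F [-0.7  2.6  3.8] gap 10.5 gf 31.7 q6 -0.62
theta 1.191 zmodel 294.6 Ft(resist) 0.9 Frad 3.8
t 31.25 box [-6.900e+00 -1.000e-01  2.911e+02] yawerr_to_box 90.0 tilt [ 0.     0.001 -1.   ] F [0.8 3.1 1.7] gap 10.9 gf 31.5 q6 -0.62
theta 1.169 zmodel 292.9 Ft(resist) 1.4 Frad 1.2
```

```bash
python3 -m handwheel '[[[0,-0.1,0.05,0],[0,-0.1,0.05,0],[0,0,0,0]]]' >/dev/null; python3 f.py;python3 -m handwheel '[[[0,-0.08,0.04,0],[0,0,0,0]]]' >/dev/null; python3 f.py;python3 -m handwheel '[[[0,-0.08,0.04,0],[0,0,0,0]]]' >/dev/null; python3 f.py
```

```text
t 31.62 box [-8.600e+00 -2.000e-01  2.903e+02] yawerr_to_box 90.0 tilt [ 0.007  0.006 -1.   ] F [7.4 5.  4.1] gap 10.9 gf 31.8 q6 -0.63
theta 1.160 zmodel 292.1 Ft(resist) 8.5 Frad 0.6
t 31.88 box [-9.2e+00 -2.0e-01  2.9e+02] yawerr_to_box 90.0 tilt [ 0.01   0.008 -1.   ] F [9.2 5.  4.8] gap 11.0 gf 31.9 q6 -0.63
theta 1.156 zmodel 291.8 Ft(resist) 10.4 Frad 0.5
t 32.12 box [ -9.9  -0.3 289.8] yawerr_to_box 90.0 tilt [ 0.013  0.011 -1.   ] F [11.9  6.7  6.3] gap 10.8 gf 32.0 q6 -0.63
theta 1.153 zmodel 291.5 Ft(resist) 13.5 Frad 0.6
```

Firm resistance at 1.155 rad, inside the keeper range. I'll unload, then open only enough to keep the bar caged between the fingers, and test whether the lid is carried.

```bash
python3 -m handwheel '[[[0,0.1,-0.05,0],[0,0.1,-0.05,0],[0,0,0,0]]]' >/dev/null; python3 f.py; python3 -m handwheel '[[[0,0.05,-0.02,0],[0,0,0,0]]]' >/dev/null; python3 f.py; python3 -m handwheel '[[[0,0,0,0],[0,0,0,0]]]' 16 >/dev/null; python3 f.py; python3 -m handwheel '[[[0,0,0,0],[0,0,0,0]]]' 22 >/dev/null; python3 f.py
```

```text
t 32.5 box [-8.500e+00 -2.000e-01  2.905e+02] yawerr_to_box 90.0 tilt [ 0.005  0.004 -1.   ] F [5.7 4.2 3.6] gap 10.8 gf 31.7 q6 -0.63
theta 1.160 zmodel 292.2 Ft(resist) 6.7 Frad 0.9
t 32.75 box [-8.200e+00 -2.000e-01  2.906e+02] yawerr_to_box 90.0 tilt [ 0.003  0.003 -1.   ] F [3.1 4.2 3.8] gap 10.5 gf 31.7 q6 -0.62
theta 1.162 zmodel 292.3 Ft(resist) 4.4 Frad 2.2
t 33.0 box [ -9.6  -1.1 289.8] yawerr_to_box 90.0 tilt [ 0.002 -0.001 -1.   ] F [ 1.4 -0.6  1. ] gap 16.5 gf 1.2 q6 -0.62
theta 1.154 zmodel 291.6 Ft(resist) 1.7 Frad 0.3
t 33.25 box [-10.8  -0.4 289.3] yawerr_to_box 90.0 tilt [-0.002 -0.001 -1.   ] F [-0.3 -0.7  0. ] gap 22.2 gf 0.0 q6 -0.62
theta 1.147 zmodel 291.1 Ft(resist) -0.2 Frad 0.1
```

```bash
python3 -m handwheel '[[[0,0,0,0],[0,0,0,0]]]' 36 >/dev/null; python3 f.py
python3 - <<'E'
from h import *
p,d=snapshot("side");B=(cloud("side",d)-O)@RB*1000
m=(np.abs(B[...,1])<110)&(B[...,2]>160)&(B[...,2]<255)&(B[...,0]>-60)&(B[...,0]<140); q=B[m]
A=np.polyfit(q[:,2],q[:,0],1); print(m.sum(),A,"theta",np.pi/2+np.arctan(A[0]))
cv2.imwrite("pics/s6.png",cv2.resize(p[80:280,190:400,::-1],(630,600)))
E
```

```text
t 33.5 box [-10.2  -0.3 289.7] yawerr_to_box 90.0 tilt [-0. -0. -1.] F [-0.3 -1.   0.4] gap 36.4 gf 0.0 q6 -0.62
theta 1.151 zmodel 291.4 Ft(resist) -0.1 Frad 0.5
3155 [ -0.42897171 135.2921257 ] theta 1.1655664231761391
```

View pics/s6.png

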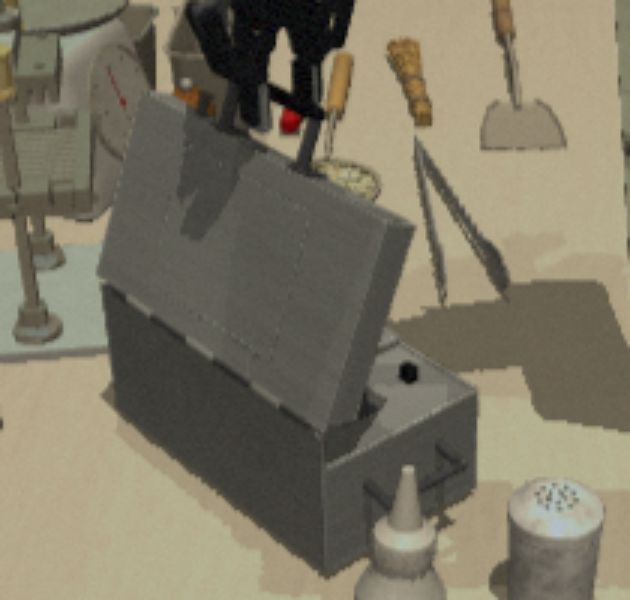

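The lid stands at about 1.16 rad with the open fingers around the bar and no force on the tool, so the stay carries it. I'll retreat up and forward, then look under the lid to confirm the keeper.

```bash
python3 -m handwheel '[[[0,0,-0.5,0],[0,0,-1,0],[0,0,-1,0],[0,0,-1,0],[0.5,-1,0,0],[0.5,-1,0,0],[0.5,-1,0,0],[0.5,-1,0,0],[0.5,-1,0,0],[0,-1,0,0],[0,-1,0.5,0],[0,-1,1,0],[0,0,1,0],[0,0,1,0],[0,0,0,0]]]' >/dev/null
python3 - <<'E'
from h import *
s,_,_=st();p,d=snapshot("wrist")
h=cv2.cvtColor(p,cv2.COLOR_RGB2HSV); m=(h[...,0]>4)&(h[...,0]<22)&(h[...,1]>140)
k,l,s_,c=cv2.connectedComponentsWithStats(m.astype(np.uint8))
for j in range(1,k):
    if s_[j,4]>15:
        dd=np.median(d[l==j]); print(s_[j],c[j].round(),dd,wpt(s,*c[j],dd))
u,v=wpix(s,(-20,94,185));print(u,v);u=min(max(u,60),580);v=min(max(v,60),340)
cv2.imwrite("pics/w7.png",cv2.resize(p[v-60:v+60,u-60:u+60,::-1],(600,600),interpolation=3))
E
```

```text
t 35.42 box [-210.6   62.8  289.4] yawerr_to_box 90.0 tilt [-0.003 -0.    -1.   ] F [-0.3  0.1 -0.1] gap 35.9 gf 0.0 q6 -0.81
[567 150  17  37 434] [575. 168.] 0.23175675 [ 36.6  93.3 201.4]
525 161
```

View pics/w7.png

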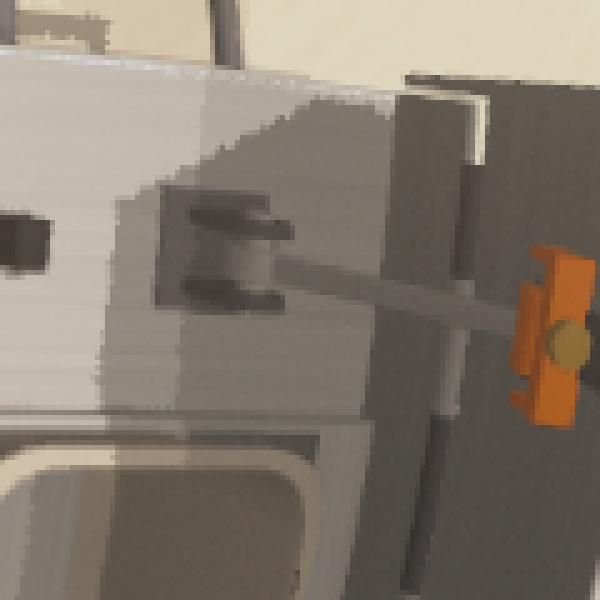

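The roller at (527,330) sits in the orange keeper at (565,340), pressed against its catching face. The robot is clear, so I'm handing the job in.

```bash
python3 -c "
from station import *
print(sign_off())"
```

```text
the job is handed in; nothing more can be done
None
```

The job is handed in at about 35 s: the latch hangs clear, and the lid rests half open at about 1.16 rad with the stay's roller caught in the orange keeper; the gripper is clear of everything and I saw no bystander disturbed, but the judge's verdict was not returned.

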